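# Load the capacitor tester's carousel and index it one click

### The arm

A 6-joint arm with a two-finger parallel gripper is mounted at the origin on the work surface. World frame = base frame: x ahead of the robot, y to its left, z up, the work surface at z = 0. Lengths are in mm, angles in degrees, forces in N, time in s.
With the tool pointing down it reaches from about 350 to 850 mm from the base axis. Payload 8.1 kg.
Tool frame: the origin (TCP) lies midway between the tips of the shut fingers; the grasp point (between the pads) lies 19 mm behind it (r.tcp_to_grasp is the distance from the TCP to the grasp point, in mm); z points along the fingers, y is the direction in which the jaws open and shut (so a half turn about z gives the same grasp; the last joint's range is limited). The gripper opens to 85 mm and grips with 20 to 120 N. Pads are 22 mm wide; open, the fingers measure 114 mm over their backs; the gripper's body (76 mm by 85 mm) begins 54 mm behind the grasp point. The pads swing forward as they close: fully open they stand 13 mm farther back than shut.
Start: joints at [69.821, 7.471, 85.268, -0, 87.261, -4.893], TCP at [158.165, 578.782, 231.292] pointing down, gripper open.
Joint ranges: [-169.43, 169.43], [-51.17, 129.36], [1.28, 143.12], [-76.62, 256.62], [0, 156.53], [-152.29, 152.29]. Speed limits (degrees/s): [136.94, 136.94, 159.86, 180, 180, 180].

### API

Orientations are given as [roll, pitch, yaw] about the fixed x, y, z axes, in that order (R = Rz(yaw) Ry(pitch) Rx(roll)).
In Python, from bench import r gives the robot as it stands.
- The arm moves only by the tool jog_arm, never from a script. Its argument "targets" is a list of rows, each a list of 7 numbers: the shift along the tool's x, y, z in m, then the turn, a rotation vector about the tool's x, y, z in rad, then the closure, from 0 (fully open) to 1 (shut). In form: [[dx, dy, dz, wx, wy, wz, claw], ...]. A call has 1 to 5 rows; each row is the pose to reach, as a shift and turn from the pose commanded when the call began, along the tool's axes at that moment; what a row does not reach only later rows make up. A row lasts 1/12 s, in which the tool goes at most 41.7 mm and 7.16 degrees, less where a joint would pass 70% of its speed; a pose out of reach is approached as far as the arm can. A call with a gripper value outside its range is refused whole. The fingers move at their own pace and stop on an object; "newtons" is the grip in N (left out, the last holds). Time passes only in rows, so rows that repeat a pose let the fingers close. It gives the time, the measured TCP pose, the force and the opening at its end, in the units of the state.
- r.sense(): the state, without advancing time (a new reading comes with each control period).
- r.snapshot(name): name is "scene" or "top"; returns a dict with "pixels" (400x640x3 uint8, red, green, blue), "fx", "fy", "cx", "cy" (pixels), "origin" and "attitude" of the camera in the world. Camera axes: x right, y down, z forward; pixel columns grow to the right and rows downward; lengths in mm; the calibration is good to about 2 mm. A picture is of the moment at which its call begins. There is no depth.
- r.hand_in(): hands the job in, once; it reports no verdict.
The state is a dict: "time": time; "joint_pos": joint angles; "qd": joint speeds; "joint_efforts": joint torques, N m; "tool_pos": TCP position; "tcp_rot": TCP orientation; "ft_force": force on the tool from outside, world axes, zero at the start; "wrist_torque": the same for the moment, N m; "finger_gap": finger opening in mm.
Only numpy, scipy, OpenCV 4.12 (cv2) and the standard library are available. Lean on these libraries where they do the work, as an engineer would, in place of code of your own. Each camera call takes 0.05 s, during which the arm holds its last target.

### The job

At the radio fair's test table, put the medium-sized loose aluminium capacitor can (the one of the same diameter as those already in the carousel) upright into the carousel's empty cup and press it gently but fully home, past the cup's spring clip, until it stands firmly on the stop in the cup. Then turn the carousel exactly one click clockwise (seen from above) so that this can stops in front of the black reader post, without forcing anything, and let go; leave the other cans and things on the table where they are.

Things in the scene. Friction and masses are not known exactly. Their poses are not given: they have to be found in the camera images.
- can_center (a point): Centre (half-way up) of the loose can to load: a plain aluminium cylinder, 30 mm diameter, 80 mm tall, about 80 g, upright on the table; its foot has a 3 mm chamfer, its top is flat. Its z axis points up out of the top. Two other loose cans stand near it, one fatter, one slimmer.
- fat_can_center (a point): Centre (half-way up) of the fat loose can, 46 mm diameter, 80 mm tall: a bystander, leave it alone.
- slim_can_center (a point): Centre (half-way up) of the slim loose can, 20 mm diameter, 50 mm tall: a bystander, leave it alone.
- cup_mouth (a point): Centre of the rim of the one empty cup, 75 mm above the table; turns with the carousel. A grey plastic tube, 49 mm over its rim, with a funnel mouth 42 mm wide that narrows over 7 mm to a 33 mm bore. Fully home, the can's centre stands 5 to 19 mm above this point. Cup centres lie 85 mm from the carousel's axis, 60 degrees apart; the other five hold fixed cans whose tops are 41 mm above the rims.
- hub (a point): Centre of the carousel's black hub top, on its vertical axis, 47 mm above the table and 12 mm above the top of the carousel's disc (240 mm diameter, its top 35 mm above the table, on a fixed round base).
- index_pin (a point): Centre of the top of one of six upright steel index pins on the carousel, 99 mm above the table: 10 mm diameter, 56 mm tall above the disc, 110 mm from the hub's axis, half-way between the cups. This one is 30 degrees counterclockwise (seen from above) of the empty cup and turns with the carousel. The carousel is turned by pushing any pin sideways.
- reader (a point): Centre of the top of the fixed black reader post (34 x 46 mm, 85 mm tall) beside the carousel's rim, 150 mm from the hub: it stands 60 degrees clockwise (seen from above) of where the empty cup is at the start, so that one click brings the cup opposite to it.
- carousel (a joint): Angle of the carousel in rad, about 0 at the start, growing clockwise seen from above; a detent pulls it to rest at every 1.047 rad (60 degrees): 0, 1.047, ... To leave a rest takes up to about 0.75 N m (7 N on a pin); past half-way (0.52 rad) it snaps forward by itself to the next rest.
- clip_ball (a point): Tip of the cup's spring clip: a ball (12 mm diameter) in the outer wall of the bore, 14 mm below the rim, standing 3.5 mm into the bore (preload 5 N, 1.5 N/mm). Set down loosely, the can stops on it, about 15 mm below the rim; a push of some 1 to 7 N (more if crooked) takes it past and slides it on, and friction then keeps the can where it is left.
- meter: Bystander: black hand-held meter lying flat, 150 x 80 x 35 mm; origin under its centre. Leave it alone.
- tape_roll: Bystander: black roll of tape lying flat, 90 mm diameter, 22 mm tall; origin under its centre. Leave it alone.
- mug: Bystander: white mug, 80 mm diameter, 90 mm tall; origin under its centre. Leave it alone.
- driver: Bystander: screwdriver lying on the table; origin near its middle. Leave it alone.
- seat_pin (a joint): Travel in m of the small sprung brass pin (8 mm diameter) in the middle of the cup's stop disc: 0 free, standing 4 mm above the disc; 0.004 pressed flush by a can that is fully home (1.5 N). The disc, rigid, is the cup's floor: it is set somewhere from 21 to 35 mm below the rim, differently each time and not measured; the firm stop is felt.

How it is judged (in metres and radians):
On the way, in this order (a step that is already met when the one before it is completed fails the run):
1. the can stands fully home on the empty cup's stop, upright, with the carousel still at its first rest (value of joint seat_pin above 0.0025 m and z of can_center in the frame of cup_mouth below 0.0215 m and horizontal distance between can_center and cup_mouth below 0.004 m and angle between can_center's own z axis and vertical below 0.1 rad and value of joint carousel below 0.3 rad), for 0.2 s.
2. the carousel rests one click further clockwise (value of joint carousel between 0.97 and 1.12 rad), for 0.2 s.
At the end, for the whole second after the job is handed in: The can is upright (within 0.1 rad), within 4 mm of the cup's axis and fully home on the cup's stop (the seat pin pressed in by more than 2.5 of its 4 mm, the can's centre less than 21.5 mm above the rim), and the carousel is at rest one click clockwise of its start (0.97 to 1.12 rad) (all of step 2 and value of joint seat_pin above 0.0025 m and z of can_center in the frame of cup_mouth below 0.0215 m and horizontal distance between can_center and cup_mouth below 0.004 m and angle between can_center's own z axis and vertical below 0.1 rad and velocity of joint carousel between -0.05 and 0.05 rad/s); the robot touches nothing.
It fails at once if the can is forced into the carousel (contact forces summed, with the pinch of clip and walls of 12 N or more, over 48 N) (contact force between can and carousel above 48 N).
It fails at once if the fingers push or knock the carousel with more than 25 N (contact force between the fingers and carousel above 25 N).
It fails at once if the carousel is turned past the first click or backwards (value of joint carousel above 1.4 rad or value of joint carousel below -0.3 rad).
It fails at once if another loose thing is moved by more than 20 mm (distance of any of fat_can_center, slim_can_center, meter, tape_roll, mug, driver from where it was at the start of the episode above 0.02 m).
It also fails if it takes over 72 s, if anything falls off the work surface, if the arm or the gripper's body presses on something with over 40 N, if the wrist force passes 120 N, or if a joint passes its speed limit or range.

## Working session

There is one attempt and no reset: what is moved stays moved. The work goes in short steps, Python scripts to look and compute and a tool call to move; the robot and the scene stay as the last step left them, time stands still between calls to the robot, and variables do not carry over. Pictures are saved under pics/ and viewed, and the job is handed in when it is done.

Besides the shell and the picture viewer there is one more tool, called after "Emit:" by a JSON object that holds its "name" and its "arguments". jog_arm: Moves the arm, as the interface text tells. Its arguments: {"type":"object","properties":{"targets":{"type":"array","items":{"type":"array","items":{"type":"number"}}},"newtons":{"type":"number"}},"required":["targets"]}

```bash
mkdir -p pics; ls; python3 - <<'E'
from bench import r
import cv2
print(r.sense())
for n in("scene","top"):
    s=r.snapshot(n); cv2.imwrite(f"pics/{n}0.png",s["pixels"][:,:,::-1])
    print({k:v for k,v in s.items() if k!="pixels"})
E
```

```text
pics
{'time': 0.0, 'joint_pos': array([ 6.98210801e+01,  7.51775778e+00,  8.53306465e+01, -2.96176500e-04,
        8.72618995e+01, -4.89473978e+00]), 'qd': array([-0.10395339,  0.04225801, -0.02714642,  0.10463679, -0.07152643,
        0.03136237]), 'joint_efforts': array([ 2.78989082e-04, -5.69380045e+01, -5.00567901e+01, -4.11064650e-05,
        1.39588426e-02,  8.96554894e-06]), 'tool_pos': array([157.96529067, 578.24562397, 230.20371663]), 'tcp_rot': array([-1.79890073e+02, -9.11697766e-03,  1.64715826e+02]), 'ft_force': array([-1.15333318,  0.49668264, -0.81862527]), 'wrist_torque': array([ 0.03451278, -0.02049602, -0.00050971]), 'finger_gap': 85.35560415797325}
{'fx': 374.89546002990716, 'fy': 374.89546002990716, 'cx': 325.7512755550199, 'cy': 197.21969795399698, 'origin': array([1083.15506511, -798.88603514,  748.62083729]), 'attitude': array([-124.72735362,    0.24334299,   34.25463957])}
{'fx': 385.40442008710136, 'fy': 385.40442008710136, 'cx': 320.24288157206945, 'cy': 204.87189968713037, 'origin': array([ 348.03126445,    1.70550949, 1083.63787916]), 'attitude': array([-170.33646224,    0.46372631,  -88.58917281])}
```

View pics/scene0.png

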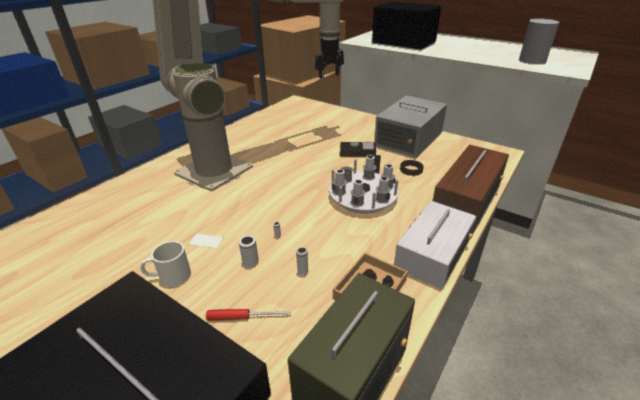

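View pics/top0.png

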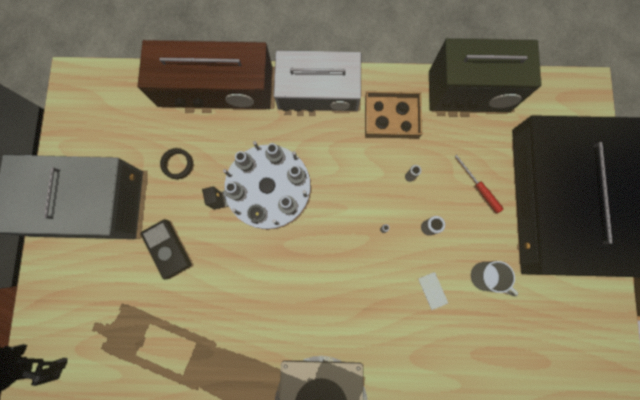

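```bash
cat > h.py <<'E'
import numpy as np, cv2
from scipy.spatial.transform import Rotation as R
def ray(s,u,v):
    A=R.from_euler('xyz',s["attitude"],degrees=True).as_matrix()
    d=A@np.array([(u-s["cx"])/s["fx"],(v-s["cy"])/s["fy"],1.]); return np.array(s["origin"]),d
def onz(s,u,v,z):
    o,d=ray(s,u,v); return (o+d*(z-o[2])/d[2]).round(1)
def proj(s,p):
    A=R.from_euler('xyz',s["attitude"],degrees=True).as_matrix()
    c=A.T@(np.array(p)-s["origin"]); return (s["fx"]*c[0]/c[2]+s["cx"],s["fy"]*c[1]/c[2]+s["cy"])
def crop(s,x0,y0,w,h,k,name):
    i=s["pixels"][y0:y0+h,x0:x0+w,::-1]; i=cv2.resize(i,None,fx=k,fy=k,interpolation=cv2.INTER_CUBIC); cv2.imwrite(name,i)
E
python3 - <<'E'
from bench import r
from h import *
t=r.snapshot("top"); s=r.snapshot("scene")
crop(t,190,130,130,110,6,"pics/t1.png"); crop(t,370,150,80,90,6,"pics/t2.png")
crop(s,320,140,90,75,8,"pics/s1.png"); crop(s,230,215,90,70,8,"pics/s2.png")
print(onz(t,267,185,47),onz(t,257,213,75),onz(t,213,190,85))
E
```

```text
[576.4 162.5  47. ] [493.8 181.   75. ] [551.2 299.3  85. ]
```

View pics/t1.png

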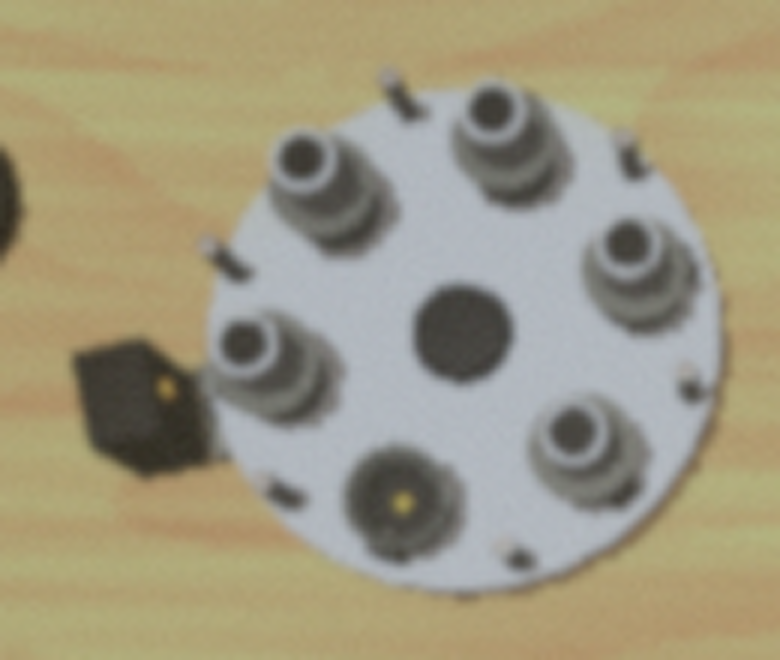

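View pics/t2.png

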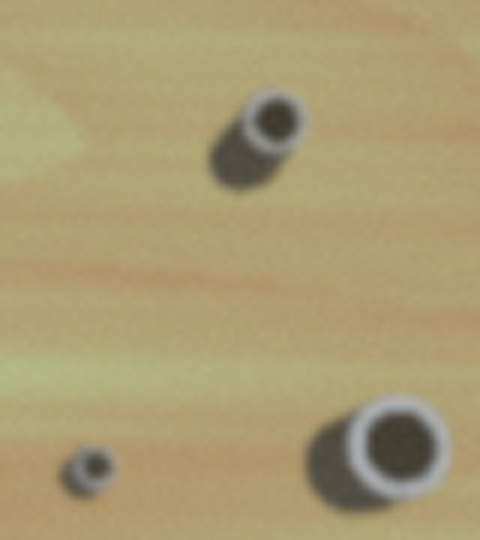

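View pics/s1.png

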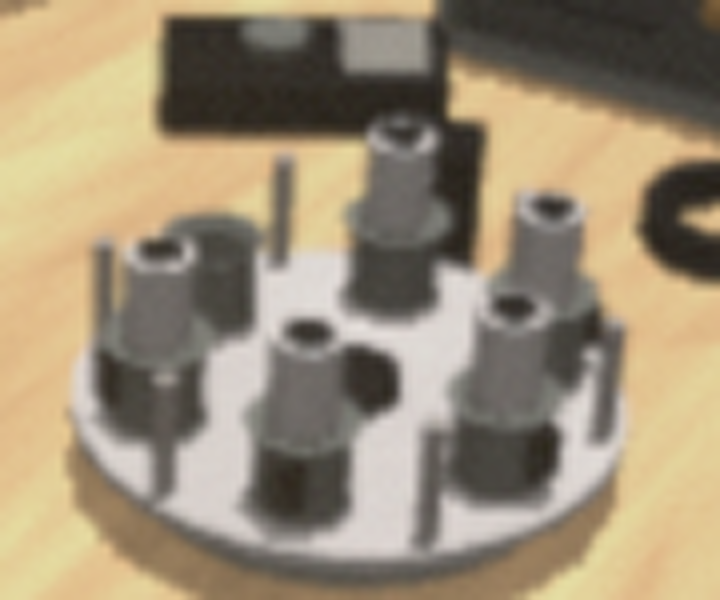

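View pics/s2.png

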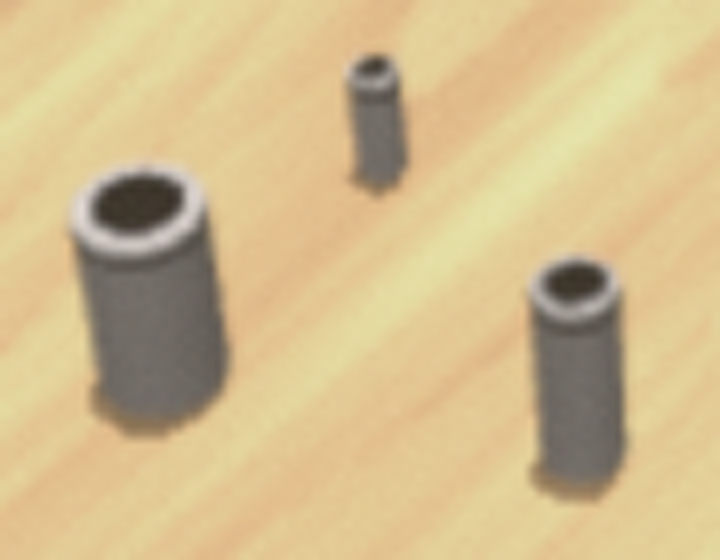

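```bash
python3 - <<'E'
from bench import r
from h import *
from scipy.optimize import least_squares
t=r.snapshot("top"); s=r.snapshot("scene")
def c2(sx,sy,x0,y0,k): return ((sx+.5)/k-.5+x0,(sy+.5)/k-.5+y0)
T=[(301,158),(493,110),(629,243),(575,432),(244,343)]
def refine(img,u,v,k,rad):
    g=cv2.cvtColor(img,cv2.COLOR_RGB2GRAY).astype(float)
    yy,xx=np.mgrid[:g.shape[0],:g.shape[1]]
    m=(np.hypot(xx-u,yy-v)<rad); w=np.clip(110-g,0,None)*m
    return (w*xx).sum()/w.sum(),(w*yy).sum()/w.sum()
P=[]
for x,y in T:
    u,v=c2(x,y,190,130,6); p=onz(t,u,v,116); q=onz(t,*refine(t["pixels"],u,v,6,4),116); P.append(p); print(p,q)
P=np.array(P)
S=[(402,134),(159,249),(308,333),(514,307),(549,207)]
P2=np.array([onz(s,*c2(x,y,320,140,8),116) for x,y in S]); print(P2)
def f(p,P):
    th=np.arctan2(P[:,1]-p[1],P[:,0]-p[0]); k=np.round((th-p[2])/(np.pi/3))
    return np.r_[P[:,0]-p[0]-85*np.cos(p[2]+k*np.pi/3),P[:,1]-p[1]-85*np.sin(p[2]+k*np.pi/3)]
for Q in(P,P2):
    h=least_squares(f,[576,162,-.1],args=(Q,)); print(h.x,h.fun.round(1))
    p=h.x
    for k in range(6): a=p[2]+k*np.pi/3; print(k,np.degrees(a),(p[:2]+85*np.array([np.cos(a),np.sin(a)])).round(1))
print('hub',onz(t,*c2(462,333,190,130,6),47),onz(s,*c2(366,385,320,140,8),47))
print('seatpin',onz(t,*c2(403,502,190,130,6),45), 'rim top', onz(t,*c2(393,499,190,130,6),75),'rim scene',onz(s,*c2(213,242,320,140,8),75))
for n,(x,y),(a,b),z in(("can",(274,121),(575,287),80),("fat",(399,448),(139,212),80),("slim",(96,467),(373,74),50)):
    print(n,onz(t,*c2(x,y,370,150,6),z),onz(s,*c2(a,b,230,215,8),z))
for x,y in[(500,545),(268,484),(207,244),(387,76),(622,140),(687,370)]: print('pin',onz(t,*c2(x,y,190,130,6),91))
print('reader',onz(t,*c2(110,370,190,130,6),85))
E
```

```text
[637.1 226.6 116. ] [637.  226.4 116. ]
[660.7 144.1 116. ] [660.9 144.8 116. ]
[602.3  82.7 116. ] [602.   83.2 116. ]
[519.  102.7 116. ] [519.3 103.6 116. ]
[554.5 246.2 116. ] [554.4 246.6 116. ]
[[553.7 248.7 116. ]
 [518.2 106.1 116. ]
 [601.8  84.2 116. ]
 [660.3 146.9 116. ]
 [636.  226.8 116. ]]
[ 5.78204259e+02  1.64488683e+02 -2.39257525e-01] [ 0.2 -0.1  0.3 -0.5  0.1  0.7 -0.2 -0.2 -0.3  0.1]
0 -13.70844642053172 [660.8 144.3]
1 46.29155357946828 [636.9 225.9]
2 106.29155357946827 [554.4 246.1]
3 166.29155357946829 [495.6 184.6]
4 226.29155357946826 [519.5 103. ]
5 286.29155357946826 [602.   82.9]
[ 5.77496290e+02  1.66617690e+02 -2.42225885e-01] [-0.2 -0.4  0.7  0.3 -0.4  0.4  0.8 -0.8  0.7 -1.1]
0 -13.878520882446335 [660.  146.2]
1 46.12147911755366 [636.4 227.9]
2 106.12147911755366 [553.9 248.3]
3 166.12147911755366 [495. 187.]
4 226.12147911755366 [518.6 105.3]
5 286.1214791175537 [601.1  85. ]
hub [576.2 163.6  47. ] [590.7 158.4  47. ]
seatpin [497.4 187.   45. ] rim top [494.4 186.2  75. ] rim scene [498.1 183.1  75. ]
can [ 620. -238.   80.] [ 622.1 -239.2   80. ]
fat [ 474.4 -289.8   80. ] [ 478.6 -291.7   80. ]
slim [ 466.4 -162.8   50. ] [ 469.2 -164.2   50. ]
pin [473.  135.8  91. ]
pin [497.4 238.   91. ]
pin [604.2 271.8  91. ]
pin [683.6 196.1  91. ]
pin [656.1  89.6  91. ]
pin [552.1  57.3  91. ]
reader [547.5 312.6  85. ]
```

Emit:
{"name": "jog_arm", "arguments": {"targets": [[0,0,0,0,0,0.12,0],[0,0,0,0,0,0.24,0],[0,0,0,0,0,0.36,0],[0,0,0,0,0,0.48,0],[0,0,0,0,0,0.6,0]]}}

```text
time: 0.72
tool_pos: [158.2, 578.7, 231.2]
tcp_rot: [-180.0, 0.0, 130.0]
ft_force: [0.0, 0.8, -0.2]
finger_gap: 85.4
```

Emit:
{"name": "jog_arm", "arguments": {"targets": [[0,0,0,0,0,0.12,0],[0,0,0,0,0,0.24,0],[0,0,0,0,0,0.36,0],[0,0,0,0,0,0.48,0],[0,0,0,0,0,0.6,0]]}}

```text
time: 1.13
tool_pos: [158.1, 578.7, 231.2]
tcp_rot: [-180.0, 0.0, 95.6]
ft_force: [-0.7, -0.6, 0.4]
finger_gap: 85.6
```

Emit:
{"name": "jog_arm", "arguments": {"targets": [[0,0,0,0,0,0.12,0],[0,0,0,0,0,0.24,0],[0,0,0,0,0,0.345,0]]}}

```text
time: 1.38
tool_pos: [158.1, 578.7, 231.2]
tcp_rot: [-180.0, 0.0, 75.8]
ft_force: [0.1, 0.6, 0.5]
finger_gap: 85.4
```

Emit:
{"name": "jog_arm", "arguments": {"targets": [[-0.028,0.0264,0,0,0,0,0],[-0.056,0.0528,0,0,0,0,0],[-0.084,0.0792,0,0,0,0,0],[-0.112,0.1056,0,0,0,0,0],[-0.14,0.132,0,0,0,0,0]]}}

```text
time: 1.8
tool_pos: [253.3, 409.8, 231.2]
tcp_rot: [180.0, -0.0, 76.2]
ft_force: [0.5, -0.5, 0.6]
finger_gap: 85.4
```

Emit:
{"name": "jog_arm", "arguments": {"targets": [[-0.028,0.0264,0,0,0,0,0],[-0.056,0.0528,0,0,0,0,0],[-0.084,0.0792,0,0,0,0,0],[-0.112,0.1056,0,0,0,0,0],[-0.14,0.132,0,0,0,0,0]]}}

```text
time: 2.22
tool_pos: [348.2, 242.2, 231.5]
tcp_rot: [180.0, -0.0, 76.2]
ft_force: [0.9, -0.1, 0.5]
finger_gap: 85.7
```

Emit:
{"name": "jog_arm", "arguments": {"targets": [[-0.028,0.0264,0,0,0,0,0],[-0.056,0.0528,0,0,0,0,0],[-0.084,0.0792,0,0,0,0,0],[-0.112,0.1056,0,0,0,0,0],[-0.14,0.132,0,0,0,0,0]]}}

```text
time: 2.63
tool_pos: [443.1, 74.5, 231.6]
tcp_rot: [179.9, -0.0, 76.2]
ft_force: [1.0, 0.3, 0.8]
finger_gap: 85.3
```

Emit:
{"name": "jog_arm", "arguments": {"targets": [[-0.028,0.0264,0,0,0,0,0],[-0.056,0.0528,0,0,0,0,0],[-0.084,0.0792,0,0,0,0,0],[-0.112,0.1056,0,0,0,0,0],[-0.14,0.132,0,0,0,0,0]]}}

```text
time: 3.05
tool_pos: [537.9, -93.1, 231.3]
tcp_rot: [180.0, -0.0, 76.2]
ft_force: [1.3, 0.6, 0.2]
finger_gap: 85.3
```

Emit:
{"name": "jog_arm", "arguments": {"targets": [[-0.026,0.025,0,0,0,0,0],[-0.052,0.05,0,0,0,0,0],[-0.078,0.075,0,0,0,0,0],[-0.104,0.1,0,0,0,0,0],[-0.12,0.115,0,0,0,0,0]]}}

```text
time: 3.47
tool_pos: [621.1, -238.3, 230.7]
tcp_rot: [180.0, 0.0, 76.1]
ft_force: [1.0, 0.3, -0.1]
finger_gap: 85.2
```

Emit:
{"name": "jog_arm", "arguments": {"targets": [[0,0,0.02,0,0,0,0],[0,0,0.04,0,0,0,0],[0,0,0.06,0,0,0,0],[0,0,0.08,0,0,0,0],[0,0,0.1,0,0,0,0]]}}

```text
time: 3.88
tool_pos: [620.1, -235.1, 130.1]
tcp_rot: [-180.0, -0.0, 76.2]
ft_force: [0.1, 0.5, -0.3]
finger_gap: 85.3
```

```bash
python3 - <<'E'
from bench import r
from h import *
t=r.snapshot("top"); s=r.snapshot("scene"); print(r.sense()["tool_pos"])
crop(t,370,130,90,75,8,"pics/t3.png"); crop(s,250,190,100,90,7,"pics/s3.png")
E
```

```text
[ 617.53128904 -233.83389307  126.35887068]
```

View pics/t3.png

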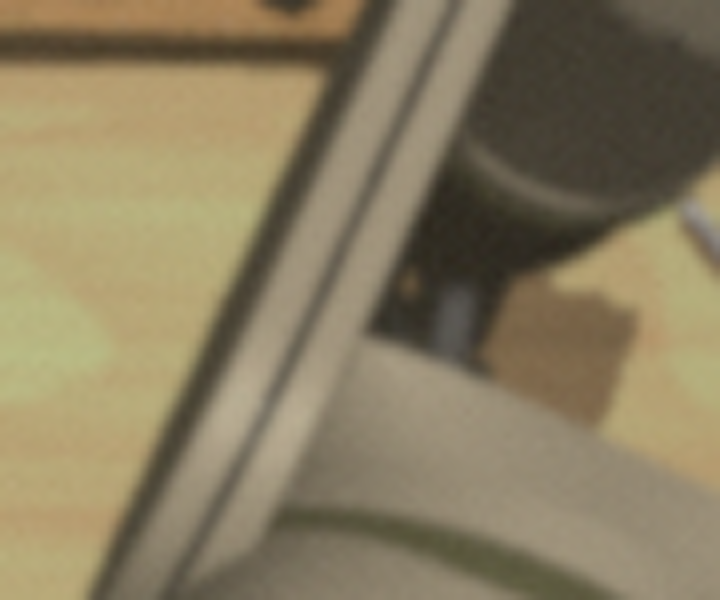

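View pics/s3.png

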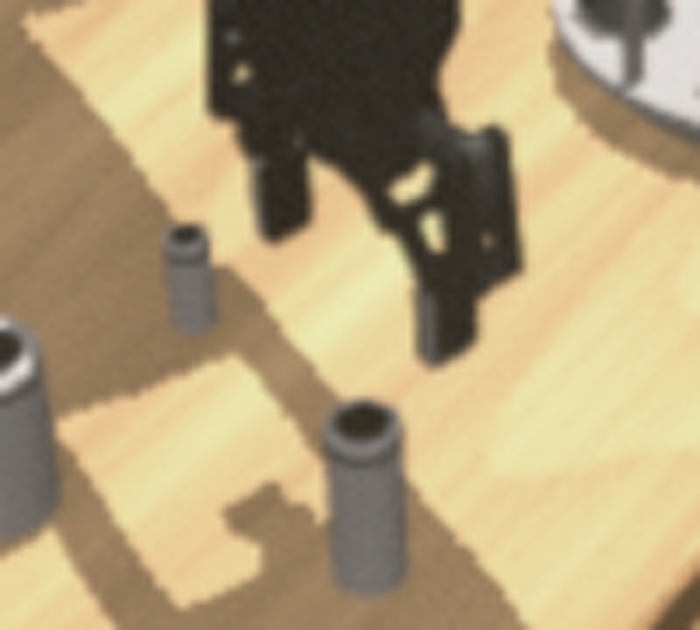

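Emit:
{"name": "jog_arm", "arguments": {"targets": [[0,0,0,0,0,0,0],[0,0,0,0,0,0,0]]}}

```text
time: 4.15
tool_pos: [621.0, -235.3, 133.0]
tcp_rot: [179.9, 0.0, 76.2]
ft_force: [0.9, -0.1, 0.7]
finger_gap: 85.5
```

```bash
python3 - <<'E'
from bench import r
q=r.sense();print(q["tool_pos"],q["tcp_rot"],q["joint_pos"],q["qd"])
E
```

```text
[ 621.01996594 -235.34796417  132.95114898] [1.79896409e+02 2.15979927e-02 7.61941061e+01] [-2.51763752e+01  2.06088351e+01  8.03660574e+01 -7.65131233e-04
  7.89192916e+01 -1.13703545e+01] [ 0.00930484 -0.81208288 -0.82388588 -0.02582235 -0.24197656  0.00545218]
```

Emit:
{"name": "jog_arm", "arguments": {"targets": [[-0.0034,0.0008,0.016,0,0,0,0],[-0.0034,0.0008,0.034,0,0,0,0],[-0.0034,0.0008,0.052,0,0,0,0],[-0.0034,0.0008,0.07,0,0,0,0],[-0.0034,0.0008,0.087,0,0,0,0]]}}

```text
time: 4.57
tool_pos: [621.7, -239.2, 46.0]
tcp_rot: [179.8, 0.0, 76.2]
ft_force: [-0.7, 0.3, 0.2]
finger_gap: 85.3
```

Emit:
{"name": "jog_arm", "arguments": {"targets": [[0,0,0,0,0,0,0],[0,0,0,0,0,0,0.2],[0,0,0,0,0,0,0.4]], "newtons": 40}}

```text
time: 4.82
tool_pos: [621.7, -239.2, 46.8]
tcp_rot: [179.8, 0.0, 76.2]
ft_force: [0.5, -0.2, 1.0]
finger_gap: 63.8
```

```bash
python3 - <<'E'
from bench import r
from h import *
s=r.snapshot("scene"); q=r.sense();print(q["tool_pos"],q["finger_gap"],q["ft_force"])
crop(s,250,210,100,90,7,"pics/s4.png")
E
```

```text
[ 621.87694246 -239.26310913   47.04491074] 56.63219000126671 [-0.13879742 -0.22443782  0.36576133]
```

View pics/s4.png

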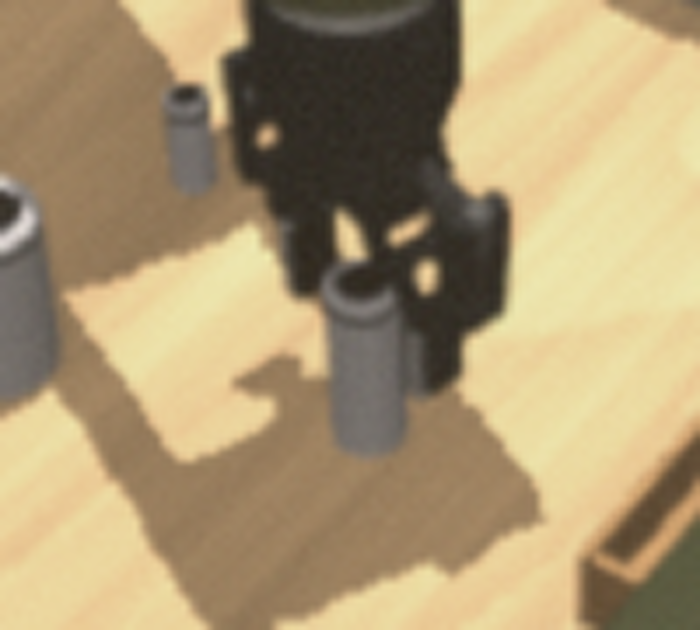

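```bash
python3 - <<'E'
from bench import r
from h import *
s=r.snapshot("scene")
for p in [(621,-239,0),(621,-239,47),(621,-239,80),(621+.97*28,-239-.24*28,47),(621-.97*28,-239+.24*28,47)]:
    u,v=proj(s,p); print(p,(u-250)*7,(v-210)*7)
E
```

```text
(621, -239, 0) 366.57687435327136 434.1771728299727
(621, -239, 47) 361.64087245800687 346.29956726157195
(621, -239, 80) 358.01320669393607 281.71479036858176
(648.16, -245.72, 47) 408.8242988512542 385.684013250688
(593.84, -232.28, 47) 316.0602691925292 308.25301268330065
```

Emit:
{"name": "jog_arm", "arguments": {"targets": [[0,0,0,0,0,0,0.5],[0,0,0,0,0,0,0.6],[0,0,0,0,0,0,0.8],[0,0,0,0,0,0,0.9],[0,0,0,0,0,0,0.9]], "newtons": 40}}

```text
time: 5.33
tool_pos: [620.7, -238.8, 45.5]
tcp_rot: [179.9, 0.0, 76.2]
ft_force: [-2.8, 0.5, 6.9]
finger_gap: 29.1
```

Emit:
{"name": "jog_arm", "arguments": {"targets": [[0,0,0,0,0,0,0.9],[0,0,0,0,0,0,0.9],[0,0,0,0,0,0,0.9]]}}

```text
time: 5.58
tool_pos: [620.8, -238.8, 45.5]
tcp_rot: [179.9, 0.0, 76.2]
ft_force: [-2.0, 0.8, 5.8]
finger_gap: 29.4
```

Emit:
{"name": "jog_arm", "arguments": {"targets": [[0,0,-0.01,0,0,0,0.9],[0,0,-0.03,0,0,0,0.9],[0,0,-0.055,0,0,0,0.9],[0,0,-0.08,0,0,0,0.9],[0,0,-0.105,0,0,0,0.9]]}}

```text
time: 6.0
tool_pos: [619.9, -238.4, 150.6]
tcp_rot: [-180.0, -0.0, 76.2]
ft_force: [-0.1, 0.4, -0.1]
finger_gap: 29.0
```

Emit:
{"name": "jog_arm", "arguments": {"targets": [[0,0,-0.025,0,0,0,0.9],[0,0,-0.05,0,0,0,0.9],[0,0,-0.07,0,0,0,0.9],[0,0,-0.08,0,0,0,0.9],[0,0,-0.08,0,0,0,0.9]]}}

```text
time: 6.42
tool_pos: [621.6, -239.2, 233.2]
tcp_rot: [179.7, 0.1, 76.2]
ft_force: [-0.2, -0.3, -0.0]
finger_gap: 29.1
```

```bash
python3 - <<'E'
from bench import r
from h import *
s=r.snapshot("scene"); q=r.sense();print(q["tool_pos"],q["finger_gap"],q["ft_force"])
crop(s,240,140,110,100,6,"pics/s5.png")
p=q["tool_pos"]; 
for dz in(15,35,-45): 
    u,v=proj(s,p+np.array([0,0,dz])); print(dz,(u-240)*6,(v-140)*6)
E
```

```text
[ 620.86060415 -238.80842511  230.64407825] 29.469705359983895 [ 0.43275616  0.50683351 -1.27527541]
15 349.2731314368898 347.55344510396725
35 346.8886162052298 305.0923288861488
-45 356.070459097601 468.5936112307865
```

View pics/s5.png

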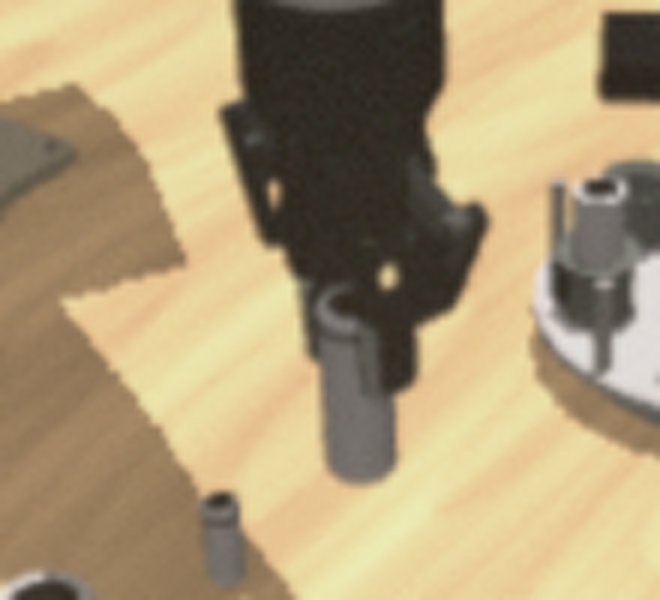

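Emit:
{"name": "jog_arm", "arguments": {"targets": [[0.02,-0.0117,0,0,0,0,0.9],[0.05,-0.0293,0,0,0,0,0.9],[0.08,-0.0468,0,0,0,0,0.9],[0.11,-0.0644,0,0,0,0,0.9],[0.14,-0.0819,0,0,0,0,0.9]]}}

```text
time: 6.88
tool_pos: [572.2, -81.5, 226.4]
tcp_rot: [-179.8, -0.0, 76.2]
ft_force: [0.2, 0.3, -0.3]
finger_gap: 29.2
```

Emit:
{"name": "jog_arm", "arguments": {"targets": [[0.03,-0.0175,0,0,0,0,0.9],[0.06,-0.0351,0,0,0,0,0.9],[0.09,-0.0527,0,0,0,0,0.9],[0.12,-0.0702,0,0,0,0,0.9],[0.15,-0.0878,0,0,0,0,0.9]]}}

```text
time: 7.3
tool_pos: [522.7, 85.0, 226.8]
tcp_rot: [-179.8, 0.1, 76.2]
ft_force: [0.8, -0.5, -1.0]
finger_gap: 29.2
```

Emit:
{"name": "jog_arm", "arguments": {"targets": [[0.03,-0.0175,0,0,0,0,0.9],[0.06,-0.0351,0,0,0,0,0.9],[0.08,-0.0468,0,0,0,0,0.9],[0.092,-0.0538,0,0,0,0,0.9],[0.092,-0.0538,0,0,0,0,0.9]]}}

```text
time: 7.72
tool_pos: [492.2, 188.3, 226.8]
tcp_rot: [-179.8, 0.0, 76.4]
ft_force: [0.0, 0.2, -2.3]
finger_gap: 29.1
```

Emit:
{"name": "jog_arm", "arguments": {"targets": [[0,0,0,0,0,0,0.9],[0,0,0,0,0,0,0.9],[0,0,0,0,0,0,0.9]]}}

```text
time: 7.97
tool_pos: [494.3, 184.8, 228.4]
tcp_rot: [-179.9, 0.1, 76.1]
ft_force: [-0.9, -0.4, -0.7]
finger_gap: 29.0
```

Emit:
{"name": "jog_arm", "arguments": {"targets": [[0.0008,0.0005,0.015,0,0,0,0.9],[0.0008,0.0005,0.035,0,0,0,0.9],[0.0008,0.0005,0.055,0,0,0,0.9],[0.0008,0.0005,0.075,0,0,0,0.9],[0.0008,0.0005,0.088,0,0,0,0.9]]}}

```text
time: 8.38
tool_pos: [494.3, 185.1, 138.8]
tcp_rot: [-179.9, 0.1, 76.1]
ft_force: [0.3, 0.3, -0.9]
finger_gap: 29.0
```

Emit:
{"name": "jog_arm", "arguments": {"targets": [[0,0,0,0,0,0,0.9],[0,0,0,0,0,0,0.9],[0,0,0,0,0,0,0.9],[0,0,0,0,0,0,0.9]]}}

```text
time: 8.72
tool_pos: [496.2, 186.5, 143.0]
tcp_rot: [179.9, -0.1, 76.2]
ft_force: [0.2, 0.1, -0.3]
finger_gap: 29.2
```

```bash
python3 - <<'E'
from bench import r
from h import *
s=r.snapshot("scene");t=r.snapshot("top"); q=r.sense();print(q["tool_pos"],q["finger_gap"],q["ft_force"])
crop(s,310,110,100,100,6,"pics/s6.png");crop(t,210,140,120,100,6,"pics/t6.png")
p=q["tool_pos"]
for dz in(15,35,-45):
    u,v=proj(s,p+np.array([0,0,dz])); print(dz,(u-310)*6,(v-110)*6)
E
```

```text
[495.98808386 186.66363901 142.77667989] 29.012819165072376 [-0.03988486  0.27571587  0.4794668 ]
15 221.15062064109065 229.3164117474425
35 222.13930263248062 197.46923798663624
-45 218.2876244061872 321.5385209428734
```

View pics/s6.png

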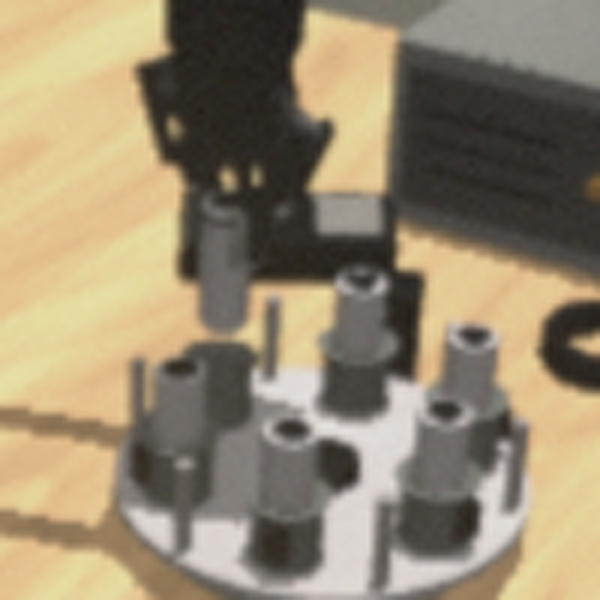

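View pics/t6.png

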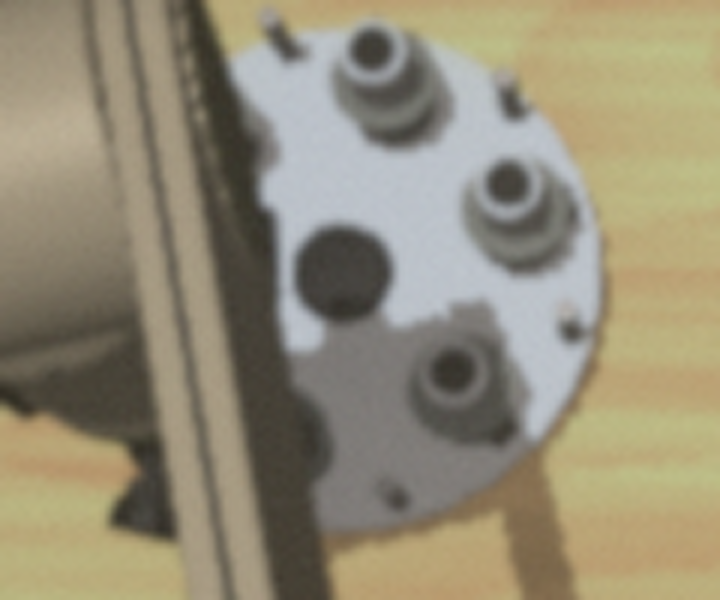

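Emit:
{"name": "jog_arm", "arguments": {"targets": [[-0.0008,-0.0003,0.005,0,0,0,0.9],[-0.0008,-0.0003,0.011,0,0,0,0.9],[-0.0008,-0.0003,0.016,0,0,0,0.9],[-0.0008,-0.0003,0.02,0,0,0,0.9],[-0.0008,-0.0003,0.022,0,0,0,0.9]]}}

```text
time: 9.23
tool_pos: [493.9, 185.6, 118.0]
tcp_rot: [-179.9, 0.0, 76.2]
ft_force: [0.0, -0.4, -0.7]
finger_gap: 29.2
```

Emit:
{"name": "jog_arm", "arguments": {"targets": [[0,0,0.001,0,0,0,0.9],[0,0,0.002,0,0,0,0.9],[0,0,0.003,0,0,0,0.9],[0,0,0.004,0,0,0,0.9]]}}

```text
time: 9.57
tool_pos: [494.8, 185.8, 115.5]
tcp_rot: [180.0, -0.0, 76.2]
ft_force: [-0.4, -0.1, -1.2]
finger_gap: 29.0
```

Emit:
{"name": "jog_arm", "arguments": {"targets": [[0,0,0.001,0,0,0,0.9],[0,0,0.002,0,0,0,0.9],[0,0,0.003,0,0,0,0.9],[0,0,0.004,0,0,0,0.9]]}}

```text
time: 9.9
tool_pos: [494.6, 185.8, 111.3]
tcp_rot: [180.0, -0.0, 76.2]
ft_force: [0.3, 0.7, -0.5]
finger_gap: 29.0
```

Emit:
{"name": "jog_arm", "arguments": {"targets": [[0,0,0.001,0,0,0,0.9],[0,0,0.002,0,0,0,0.9],[0,0,0.003,0,0,0,0.9],[0,0,0.003,0,0,0,0.9]]}}

```text
time: 10.23
tool_pos: [494.7, 185.7, 108.2]
tcp_rot: [180.0, -0.0, 76.2]
ft_force: [0.1, 0.7, -0.1]
finger_gap: 28.9
```

Emit:
{"name": "jog_arm", "arguments": {"targets": [[0,0,0.001,0,0,0,0.9],[0,0,0.002,0,0,0,0.9],[0,0,0.002,0,0,0,0.9]]}}

```text
time: 10.48
tool_pos: [495.3, 185.7, 106.6]
tcp_rot: [179.9, -0.0, 76.2]
ft_force: [3.3, -1.6, -0.7]
finger_gap: 29.2
```

```bash
python3 - <<'E'
from bench import r
from h import *
s=r.snapshot("scene"); q=r.sense();print(q["tool_pos"],q["tcp_rot"],q["finger_gap"],q["ft_force"],q["wrist_torque"])
crop(s,310,110,100,100,6,"pics/s7.png")
E
```

```text
[495.32920793 185.72060942 106.64777988] [ 1.79908672e+02 -2.93094969e-02  7.61865833e+01] 29.368374615278054 [ 2.80317426  0.03047466 -0.81961123] [-0.07708231 -0.71694187  0.04152948]
```

View pics/s7.png

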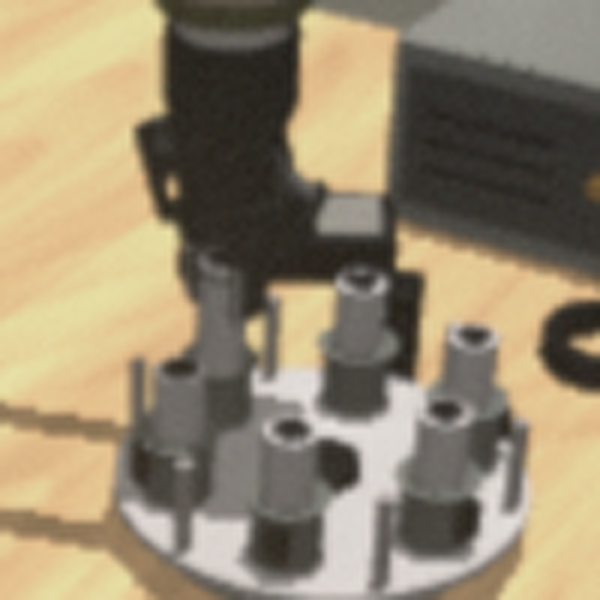

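Emit:
{"name": "jog_arm", "arguments": {"targets": [[0,0,0.001,0,0,0,0.9],[0,0,0.002,0,0,0,0.9],[0,0,0.002,0,0,0,0.9]]}}

```text
time: 10.78
tool_pos: [495.4, 185.8, 104.7]
tcp_rot: [179.9, -0.0, 76.2]
ft_force: [5.8, -0.5, 2.0]
finger_gap: 29.2
```

Emit:
{"name": "jog_arm", "arguments": {"targets": [[0,0,0.001,0,0,0,0.9],[0,0,0.002,0,0,0,0.9],[0,0,0.002,0,0,0,0.9]]}}

```text
time: 11.03
tool_pos: [495.4, 185.8, 102.6]
tcp_rot: [179.9, -0.0, 76.2]
ft_force: [5.6, -0.8, -0.9]
finger_gap: 28.9
```

Emit:
{"name": "jog_arm", "arguments": {"targets": [[0,0,0.001,0,0,0,0.9],[0,0,0.002,0,0,0,0.9],[0,0,0.002,0,0,0,0.9]]}}

```text
time: 11.28
tool_pos: [495.4, 185.7, 100.5]
tcp_rot: [179.9, -0.0, 76.2]
ft_force: [7.1, -0.7, -0.4]
finger_gap: 29.1
```

Emit:
{"name": "jog_arm", "arguments": {"targets": [[0,0,0.0005,0,0,0,0.9],[0,0,0.001,0,0,0,0.9],[0,0,0.001,0,0,0,0.9]]}}

```text
time: 11.53
tool_pos: [495.5, 185.7, 99.6]
tcp_rot: [179.9, -0.0, 76.2]
ft_force: [6.5, -0.9, -0.2]
finger_gap: 28.9
```

Emit:
{"name": "jog_arm", "arguments": {"targets": [[0,0,0.0005,0,0,0,0.9],[0,0,0.001,0,0,0,0.9],[0,0,0.001,0,0,0,0.9]]}}

```text
time: 11.78
tool_pos: [495.6, 185.7, 98.7]
tcp_rot: [179.9, -0.0, 76.2]
ft_force: [6.0, -0.6, 0.8]
finger_gap: 29.2
```

Emit:
{"name": "jog_arm", "arguments": {"targets": [[0,0,0.0005,0,0,0,0.9],[0,0,0.001,0,0,0,0.9],[0,0,0.001,0,0,0,0.9]]}}

```text
time: 12.03
tool_pos: [495.6, 185.7, 97.9]
tcp_rot: [179.9, -0.0, 76.2]
ft_force: [5.7, -1.3, 1.1]
finger_gap: 29.0
```

Emit:
{"name": "jog_arm", "arguments": {"targets": [[0,0,0.0005,0,0,0,0.9],[0,0,0.001,0,0,0,0.9],[0,0,0.001,0,0,0,0.9]]}}

```text
time: 12.28
tool_pos: [495.8, 185.9, 97.6]
tcp_rot: [179.9, -0.1, 76.2]
ft_force: [4.9, -0.6, 7.3]
finger_gap: 28.9
```

Emit:
{"name": "jog_arm", "arguments": {"targets": [[0,0,0.0005,0,0,0,0.9],[0,0,0.0005,0,0,0,0.9]]}}

```text
time: 12.45
tool_pos: [495.9, 186.1, 97.6]
tcp_rot: [179.9, -0.1, 76.2]
ft_force: [2.2, -0.2, 11.2]
finger_gap: 29.0
```

Emit:
{"name": "jog_arm", "arguments": {"targets": [[0,0,0.0005,0,0,0,0.9],[0,0,0.0005,0,0,0,0.9]]}}

```text
time: 12.62
tool_pos: [496.0, 186.2, 97.5]
tcp_rot: [179.8, -0.1, 76.2]
ft_force: [0.1, -0.8, 15.0]
finger_gap: 29.1
```

```bash
python3 - <<'E'
from bench import r
from h import *
s=r.snapshot("scene"); q=r.sense();print(q["tool_pos"],q["tcp_rot"],q["finger_gap"],q["ft_force"],q["wrist_torque"])
crop(s,310,110,80,80,8,"pics/s8.png")
E
```

```text
[495.95763313 186.19698536  97.51853673] [ 1.79842081e+02 -9.54810769e-02  7.61897378e+01] 28.852932309631033 [ 0.9772758  -0.22581285 14.71301354] [-0.19179025 -0.1136025  -0.01745948]
```

View pics/s8.png

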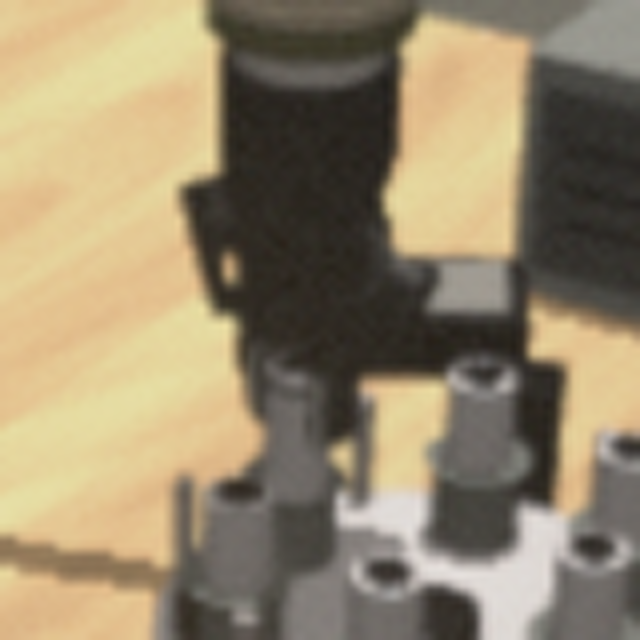

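Emit:
{"name": "jog_arm", "arguments": {"targets": [[0,0,-0.0005,0,0,0,0.9],[0,0,-0.001,0,0,0,0.9],[0,0,-0.001,0,0,0,0.6],[0,0,-0.001,0,0,0,0.5],[0,0,-0.001,0,0,0,0.4]]}}

```text
time: 13.08
tool_pos: [493.4, 185.6, 95.3]
tcp_rot: [-179.9, 0.1, 76.2]
ft_force: [-0.2, -0.2, -0.7]
finger_gap: 51.2
```

Emit:
{"name": "jog_arm", "arguments": {"targets": [[0,0,0,0,0,0,0.3],[0,0,0,0,0,0,0.3],[0,0,0,0,0,0,0.3]]}}

```text
time: 13.33
tool_pos: [494.1, 185.7, 95.9]
tcp_rot: [-179.9, 0.0, 76.2]
ft_force: [-0.5, -0.0, -0.2]
finger_gap: 60.0
```

```bash
python3 - <<'E'
from bench import r
from h import *
q=r.sense();print(q["tool_pos"],q["tcp_rot"],q["finger_gap"],q["ft_force"])
E
```

```text
[494.14645262 185.6792742   95.86508922] [-1.79947095e+02  2.39524591e-02  7.61947126e+01] 59.981663040498006 [-0.4935103  -0.04567355 -0.15602663]
```

Emit:
{"name": "jog_arm", "arguments": {"targets": [[0,0,-0.01,0,0,0,0.3],[0,0,-0.03,0,0,0,0.3],[0,0,-0.055,0,0,0,0.3],[0,0,-0.08,0,0,0,0.3],[0,0,-0.1,0,0,0,0.3]]}}

```text
time: 13.75
tool_pos: [495.0, 185.9, 199.2]
tcp_rot: [179.9, -0.1, 76.2]
ft_force: [0.8, -0.4, -0.4]
finger_gap: 59.8
```

Emit:
{"name": "jog_arm", "arguments": {"targets": [[-0.025,0,0,0,0,-0.12,1],[-0.05,0,0,0,0,-0.24,1],[-0.075,0,0,0,0,-0.36,1],[-0.08,0,0,0,0,-0.48,1],[-0.08,0,0,0,0,-0.48,1]]}}

```text
time: 14.17
tool_pos: [475.4, 106.6, 197.2]
tcp_rot: [180.0, 0.0, 103.9]
ft_force: [0.4, 0.7, 0.1]
finger_gap: 0.5
```

```bash
python3 - <<'E'
from bench import r
from h import *
s=r.snapshot("scene");t=r.snapshot("top"); q=r.sense();print(q["tool_pos"],q["tcp_rot"],q["finger_gap"],q["ft_force"])
crop(s,310,110,100,100,6,"pics/s9.png");crop(t,190,130,130,110,6,"pics/t9.png")
E
```

```text
[475.75636651 108.15264522 197.04063562] [ 1.79939605e+02 -1.34002902e-02  1.03402938e+02] 0.20455085383705135 [0.03347327 0.53657268 0.61701491]
```

View pics/s9.png

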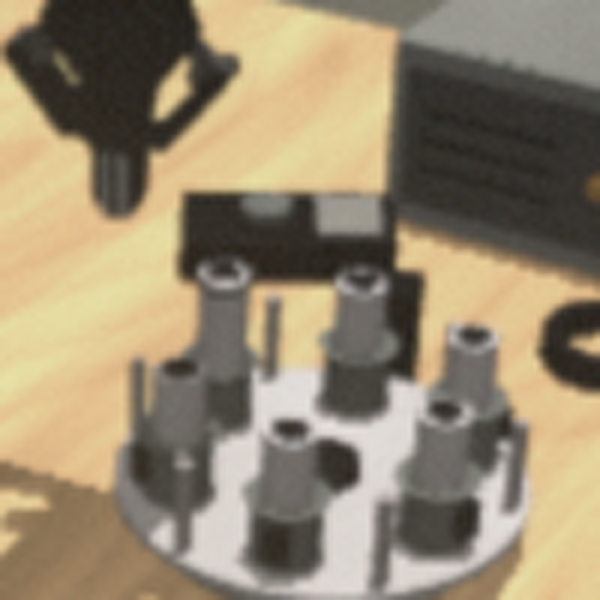

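View pics/t9.png

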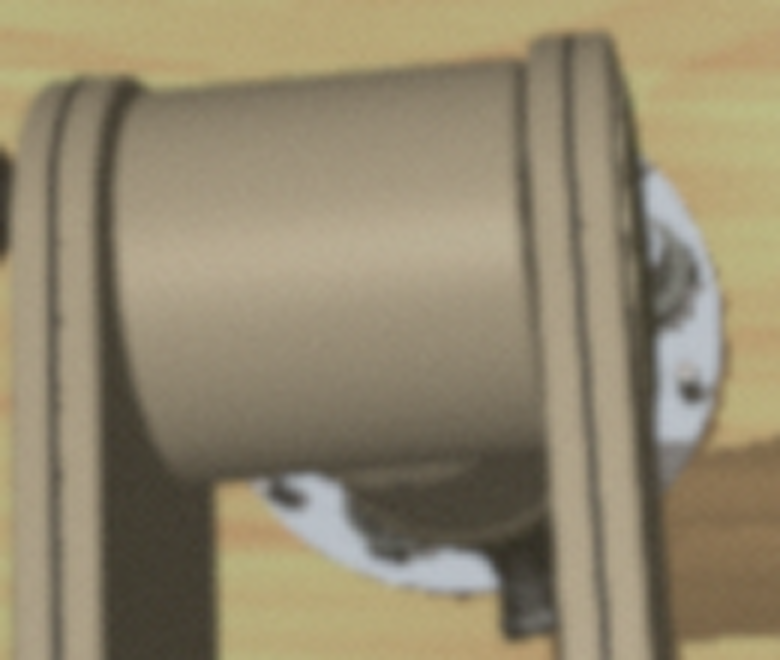

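Emit:
{"name": "jog_arm", "arguments": {"targets": [[0,0,0,0,0,0.12,1],[0,0,0,0,0,0.24,1],[0,0,0,0,0,0.36,1],[0,0,0,0,0,0.48,1],[0,0,0,0,0,0.6,1]]}}

```text
time: 14.68
tool_pos: [475.6, 109.1, 196.5]
tcp_rot: [-180.0, -0.0, 68.8]
ft_force: [0.1, -0.6, 0.0]
finger_gap: -0.1
```

Emit:
{"name": "jog_arm", "arguments": {"targets": [[0,0,0,0,0,0.12,1],[0,0,0,0,0,0.24,1],[0,0,0,0,0,0.36,1],[0,0,0,0,0,0.48,1],[0,0,0,0,0,0.6,1]]}}

```text
time: 15.1
tool_pos: [475.6, 109.1, 196.5]
tcp_rot: [-180.0, -0.0, 34.4]
ft_force: [-0.3, 0.7, -0.3]
finger_gap: 0.1
```

Emit:
{"name": "jog_arm", "arguments": {"targets": [[0,0,0,0,0,0.12,1],[0,0,0,0,0,0.15,1],[0,0,0,0,0,0.15,1],[0,0,0,0,0,0.15,1],[0,0,0,0,0,0.15,1]]}}

```text
time: 15.52
tool_pos: [475.6, 108.5, 196.4]
tcp_rot: [-180.0, -0.0, 26.4]
ft_force: [1.1, 0.1, 0.9]
finger_gap: 0.1
```

```bash
python3 - <<'E'
from bench import r
from h import *
s=r.snapshot("scene"); q=r.sense();print(q["tool_pos"],q["tcp_rot"],q["joint_pos"])
for z in(126,130,132.6,136,140):
  u,v=proj(s,(495.3,185.7,z)); print(z,(u-310)*6,(v-110)*6)
crop(s,310,110,100,100,6,"pics/s10.png")
y=np.radians(q["tcp_rot"][2]); X=np.array([np.cos(y),np.sin(y)]);Y=np.array([np.sin(y),-np.cos(y)])
c=np.array([578,165.2])
for ph in(208,206,196,186,176,166,160):
  a=np.radians(ph); d=c+119*np.array([np.cos(a),np.sin(a)])-q["tool_pos"][:2]; print(ph,(d+q["tool_pos"][:2]).round(1),d@X,d@Y)
E
```

```text
[475.49444733 108.43571597 196.30612181] [-1.79993125e+02  3.96464924e-03  2.63756139e+01] [ 6.81650401e+00 -9.09896859e+00  1.05345655e+02  5.18127449e-03
  8.37593513e+01  7.04403269e+01]
126 217.7182233155279 279.1129174720452
130 217.90579981581504 272.9636631128888
132.6 218.02807947295196 268.9550121702965
136 218.18840745093553 263.6990365230221
140 218.3776462641108 257.4952871457908
208 [472.9 109.3] -1.8996043798396656 -1.9433786462816565
206 [471. 113.] -1.9448685201445703 -6.096804740817743
196 [463.6 132.4] -0.0015631064739550012 -26.748642026091954
186 [459.7 152.8] 5.498373041441289 -46.74928005484239
176 [459.3 173.5] 14.387827146848686 -65.49100956137671
166 [462.5 194. ] 26.396697645036326 -82.40437257841153
160 [466.2 205.9] 34.95117784311612 -91.45819762202838
```

View pics/s10.png

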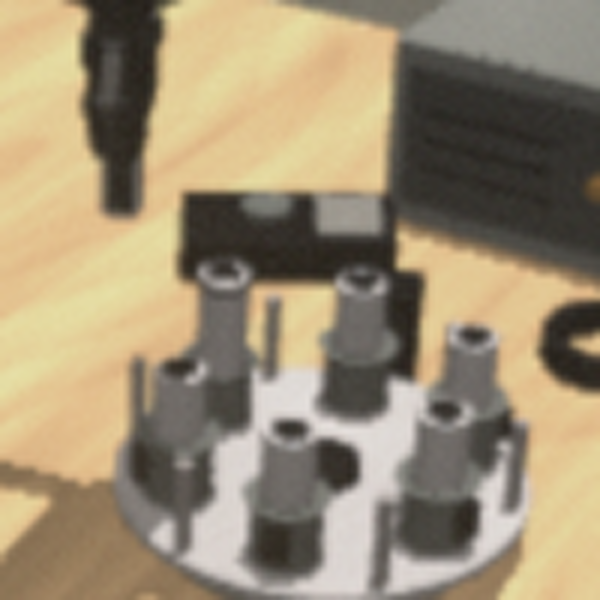

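Emit:
{"name": "jog_arm", "arguments": {"targets": [[-0.002,0,0.02,0,0,0,1],[-0.002,0,0.045,0,0,0,1],[-0.002,0,0.07,0,0,0,1],[-0.002,0,0.095,0,0,0,1],[-0.002,0,0.11,0,0,0,1]]}}

```text
time: 15.98
tool_pos: [472.2, 107.1, 83.5]
tcp_rot: [-179.9, 0.2, 26.3]
ft_force: [0.4, -0.3, -0.2]
finger_gap: -0.1
```

Emit:
{"name": "jog_arm", "arguments": {"targets": [[0,0,0.004,0,0,0,1],[0,0,0.004,0,0,0,1],[0,0,0.004,0,0,0,1]]}}

```text
time: 16.23
tool_pos: [474.2, 107.3, 83.2]
tcp_rot: [180.0, -0.0, 26.3]
ft_force: [0.4, 0.5, 1.0]
finger_gap: -0.1
```

```bash
python3 - <<'E'
from bench import r
from h import *
s=r.snapshot("scene"); q=r.sense();print(q["tool_pos"],q["tcp_rot"],q["ft_force"])
crop(s,310,110,100,100,6,"pics/s11.png")
y=np.radians(q["tcp_rot"][2]); X=np.array([np.cos(y),np.sin(y)]);Y=np.array([np.sin(y),-np.cos(y)])
c=np.array([578,165.2])
d=q["tool_pos"][:2]-c; print(np.hypot(*d),np.degrees(np.arctan2(d[1],d[0]))%360)
for ph in(208,202,196,190,184,180,176,172,168,164):
  a=np.radians(ph); d=c+119*np.array([np.cos(a),np.sin(a)])-q["tool_pos"][:2]; print(ph,(d+q["tool_pos"][:2]).round(1),d@X,d@Y)
E
```

```text
[474.77838878 107.32311401  83.80335454] [ 1.79959810e+02 -1.14654144e-01  2.63469457e+01] [-0.65751279  0.34498283  0.54080796]
118.3403352815175 209.27957260986625
208 [472.9 109.3] -0.7651209567347985 -2.62166546493952
202 [467.7 120.6] -0.47232534911665647 -15.074181279501746
196 [463.6 132.4] 1.120508635439622 -27.42787543458772
190 [460.8 144.5] 3.995929574477234 -39.547398271857574
184 [459.3 156.9] 8.122433754467577 -51.29996576293311
180 [459.  165.2] 11.546706559596744 -58.867351328457765
176 [459.3 173.5] 15.490512140789123 -66.17743792705654
172 [460.2 181.8] 19.93463667368315 -73.19461155162837
168 [461.6 189.9] 24.857428830276344 -79.88468523763827
164 [463.6 198. ] 30.234905262019225 -86.21506561857178
```

View pics/s11.png

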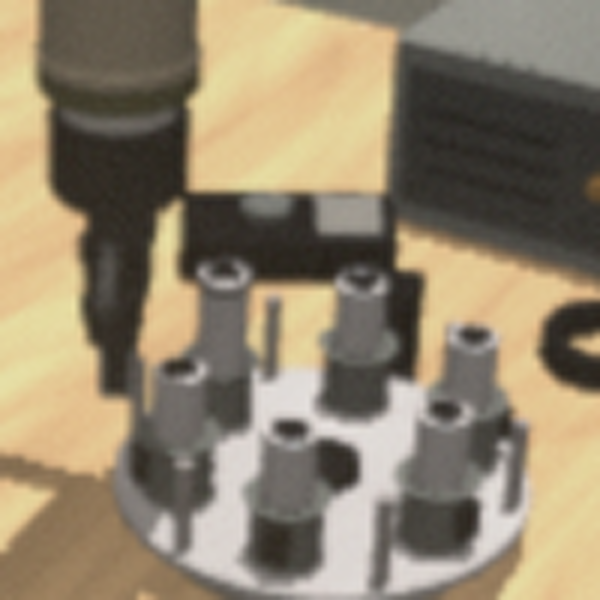

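Emit:
{"name": "jog_arm", "arguments": {"targets": [[-0.001,-0.002,0,0,0,0.02,1],[-0.001,-0.004,0,0,0,0.04,1],[-0.001,-0.006,0,0,0,0.06,1],[-0.001,-0.008,0,0,0,0.08,1],[-0.001,-0.01,0,0,0,0.1,1]]}}

```text
time: 16.7
tool_pos: [468.5, 115.9, 82.7]
tcp_rot: [180.0, -0.0, 20.5]
ft_force: [-0.5, -0.9, -0.7]
finger_gap: -0.0
```

```bash
cat > st.py <<'E'
from bench import r
from h import *
q=r.sense();print(q["time"],q["tool_pos"],q["tcp_rot"][2],q["ft_force"])
c=np.array([578,165.2]); d=q["tool_pos"][:2]-c; ph=np.degrees(np.arctan2(d[1],d[0]))%360
y=np.radians(q["tcp_rot"][2]); X=np.array([np.cos(y),np.sin(y)]);Y=np.array([np.sin(y),-np.cos(y)])
print("r,phi",np.hypot(*d),ph,"Ftan",q["ft_force"][:2]@Y)
for k in(1,2,3,4,6,8,10,12):
  a=np.radians(ph-k); e=c+119*np.array([np.cos(a),np.sin(a)])-q["tool_pos"][:2]; print(k,(e@X).round(1),(e@Y).round(1))
E
python3 st.py
```

```text
16.7 [468.47376072 115.89612427  82.653219  ] 20.4997227963223 [-0.53946216 -0.87530107 -0.72534394]
r,phi 120.11190304128529 204.23517000420924 Ftan 0.6309504682547818
1 1.0 -2.1
2 0.9 -4.2
3 0.9 -6.3
4 0.9 -8.4
6 0.9 -12.5
8 1.2 -16.7
10 1.6 -20.8
12 2.1 -24.9
```

Emit:
{"name": "jog_arm", "arguments": {"targets": [[0.0005,-0.002,0,0,0,0.017,1],[0.0005,-0.004,0,0,0,0.034,1],[0.0005,-0.006,0,0,0,0.05,1],[0.0005,-0.008,0,0,0,0.067,1]]}}

```text
time: 17.03
tool_pos: [465.9, 123.2, 82.3]
tcp_rot: [180.0, 0.0, 16.7]
ft_force: [-0.7, -3.4, 0.9]
finger_gap: 0.2
```

```bash
python3 st.py
```

```text
17.0333 [465.91631472 123.20926962  82.29370499] 16.67922810712914 [-0.67010333 -3.37116866  0.91986652]
r,phi 119.69116067236752 200.53782445015221 Ftan 3.0370036313467343
1 0.6 -2.1
2 0.5 -4.2
3 0.4 -6.3
4 0.4 -8.3
6 0.5 -12.5
8 0.7 -16.6
10 1.1 -20.8
12 1.6 -24.9
```

Emit:
{"name": "jog_arm", "arguments": {"targets": [[0,-0.002,0,0,0,0.017,1],[0,-0.004,0,0,0,0.034,1],[0,-0.006,0,0,0,0.05,1],[0,-0.008,0,0,0,0.067,1]]}}

```text
time: 17.37
tool_pos: [463.5, 130.8, 82.2]
tcp_rot: [180.0, 0.0, 12.8]
ft_force: [-1.2, -5.7, 2.0]
finger_gap: -0.0
```

```bash
python3 st.py
```

```text
17.3667 [463.49750749 130.78469698  82.20956861] 12.84111222549761 [-1.24658282 -5.6952603   1.99094251]
r,phi 119.56267758692161 196.72887517527332 Ftan 5.27577186545858
1 0.4 -2.1
2 0.4 -4.2
3 0.3 -6.3
4 0.3 -8.3
6 0.4 -12.5
8 0.6 -16.6
10 1.0 -20.8
12 1.5 -24.9
```

Emit:
{"name": "jog_arm", "arguments": {"targets": [[0,-0.002,0,0,0,0.017,1],[0,-0.004,0,0,0,0.034,1],[0,-0.006,0,0,0,0.05,1],[0,-0.008,0,0,0,0.067,1]]}}

```text
time: 17.7
tool_pos: [461.5, 138.3, 82.2]
tcp_rot: [179.9, 0.1, 9.0]
ft_force: [-2.0, -7.2, 3.7]
finger_gap: 0.0
```

```bash
python3 st.py; python3 - <<'E'
from bench import r
from h import *
s=r.snapshot("scene")
crop(s,310,110,100,100,6,"pics/s12.png")
E
```

```text
17.7 [461.53816189 138.34140807  82.15193254] 9.003368552471924 [-1.95461292 -7.15734789  3.71188703]
r,phi 119.51880059604846 192.98657460965353 Ftan 6.763280893410155
1 0.4 -2.1
2 0.3 -4.2
3 0.2 -6.3
4 0.2 -8.3
6 0.3 -12.5
8 0.5 -16.6
10 0.9 -20.8
12 1.4 -24.9
```

View pics/s12.png

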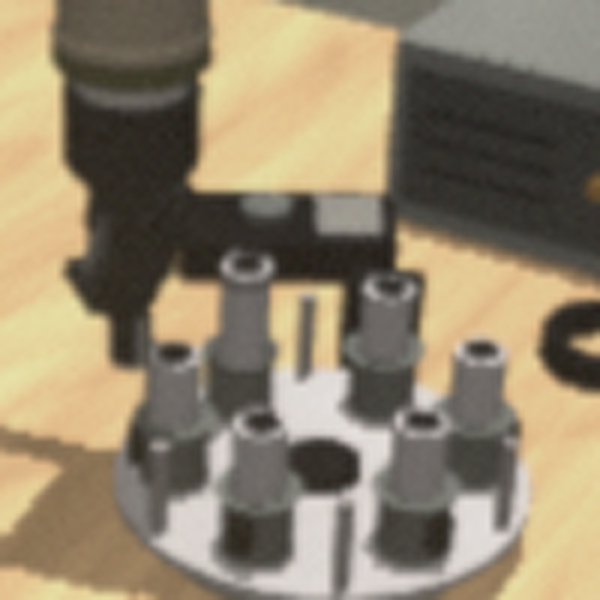

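Emit:
{"name": "jog_arm", "arguments": {"targets": [[0,-0.002,0,0,0,0.017,1],[0,-0.004,0,0,0,0.034,1],[0,-0.006,0,0,0,0.05,1],[0,-0.008,0,0,0,0.067,1]]}}

```text
time: 18.08
tool_pos: [460.1, 146.1, 82.1]
tcp_rot: [179.9, 0.1, 5.2]
ft_force: [-2.9, -8.2, 3.1]
finger_gap: -0.0
```

Emit:
{"name": "jog_arm", "arguments": {"targets": [[0,-0.002,0,0,0,0.017,1],[0,-0.004,0,0,0,0.034,1],[0,-0.006,0,0,0,0.05,1],[0,-0.008,0,0,0,0.067,1]]}}

```text
time: 18.42
tool_pos: [459.1, 154.1, 82.0]
tcp_rot: [179.9, 0.1, 1.3]
ft_force: [-3.5, -7.0, 3.9]
finger_gap: 0.0
```

```bash
python3 st.py
```

```text
18.4167 [459.14046057 154.09466761  81.97451962] 1.320373305335698 [-3.45746331 -7.0346599   3.90047232]
r,phi 119.37721105797507 185.33778608433937 Ftan 6.953122337847542
1 0.2 -2.1
2 0.2 -4.2
3 0.1 -6.3
4 0.1 -8.3
6 0.2 -12.5
8 0.4 -16.6
10 0.7 -20.8
12 1.2 -24.9
```

Emit:
{"name": "jog_arm", "arguments": {"targets": [[0,-0.002,0,0,0,0.017,1],[0,-0.004,0,0,0,0.034,1],[0,-0.006,0,0,0,0.05,1],[0,-0.008,0,0,0,0.067,1]]}}

```text
time: 18.75
tool_pos: [458.9, 162.4, 82.0]
tcp_rot: [179.9, 0.1, -2.5]
ft_force: [-3.7, -5.1, 3.6]
finger_gap: -0.0
```

Emit:
{"name": "jog_arm", "arguments": {"targets": [[0,-0.002,0,0,0,0.017,1],[0,-0.004,0,0,0,0.034,1],[0,-0.006,0,0,0,0.05,1]]}}

```text
time: 19.0
tool_pos: [459.1, 168.7, 82.0]
tcp_rot: [180.0, 0.1, -5.4]
ft_force: [-3.3, -3.3, 3.3]
finger_gap: -0.1
```

```bash
python3 st.py; python3 - <<'E'
from bench import r
from h import *
s=r.snapshot("scene")
crop(s,310,110,100,100,6,"pics/s13.png")
E
```

```text
19.0 [459.13677108 168.71829362  82.04639674] -5.378198696247041 [-3.32639008 -3.28650878  3.32011888]
r,phi 118.91528740693298 178.3045678857369 Ftan 3.58382143480857
1 -0.2 -2.1
2 -0.3 -4.1
3 -0.3 -6.2
4 -0.3 -8.3
6 -0.2 -12.4
8 0.0 -16.6
10 0.4 -20.7
12 0.9 -24.9
```

View pics/s13.png

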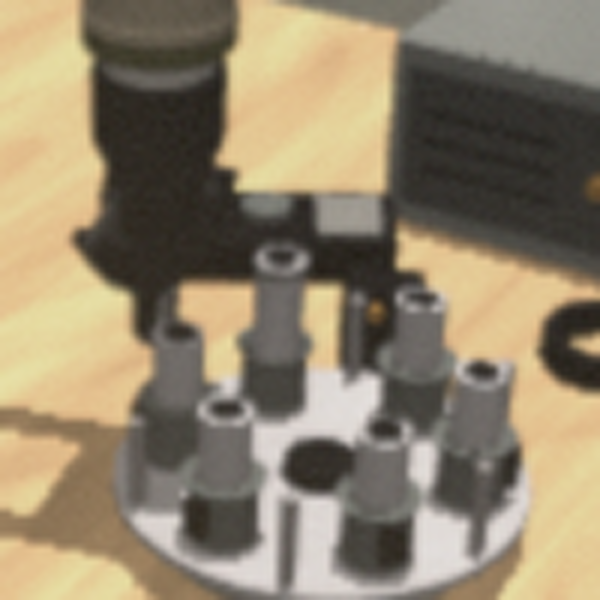

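Emit:
{"name": "jog_arm", "arguments": {"targets": [[0,-0.002,0,0,0,0.017,1],[0,-0.004,0,0,0,0.034,1],[0,-0.006,0,0,0,0.05,1]]}}

```text
time: 19.3
tool_pos: [460.2, 175.0, 82.2]
tcp_rot: [-180.0, 0.0, -8.2]
ft_force: [-2.3, -1.6, 1.7]
finger_gap: -0.3
```

Emit:
{"name": "jog_arm", "arguments": {"targets": [[0,-0.002,0,0,0,0.017,1],[0,-0.004,0,0,0,0.034,1]]}}

```text
time: 19.47
tool_pos: [461.3, 179.1, 82.3]
tcp_rot: [-180.0, -0.0, -10.2]
ft_force: [-0.5, -0.4, -0.0]
finger_gap: -0.1
```

```bash
python3 st.py; python3 - <<'E'
from bench import r
from h import *
s=r.snapshot("scene")
crop(s,310,110,100,100,6,"pics/s14.png")
E
```

```text
19.4667 [461.30230292 179.08386629  82.29046681] -10.181905387268133 [-0.5234463  -0.43068054 -0.01185795]
r,phi 117.52069709696794 173.2152453468052 Ftan 0.5164296061072051
1 -1.6 -2.0
2 -1.7 -4.1
3 -1.7 -6.1
4 -1.7 -8.2
6 -1.6 -12.4
8 -1.3 -16.5
10 -0.9 -20.6
12 -0.3 -24.8
```

View pics/s14.png

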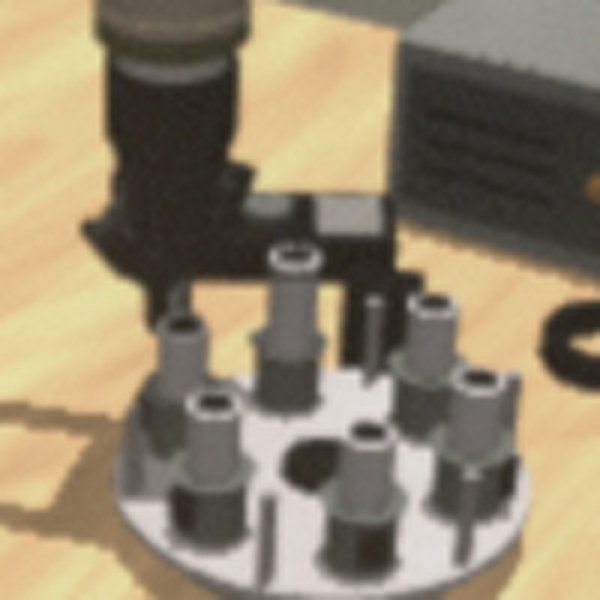

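Emit:
{"name": "jog_arm", "arguments": {"targets": [[-0.0015,-0.002,0,0,0,0.017,1],[-0.002,-0.004,0,0,0,0.034,1],[-0.002,-0.004,0,0,0,0.034,1]]}}

```text
time: 19.77
tool_pos: [459.8, 183.3, 82.3]
tcp_rot: [-180.0, -0.0, -12.1]
ft_force: [-0.5, -0.3, -0.2]
finger_gap: -0.1
```

```bash
python3 st.py; python3 - <<'E'
from bench import r
from h import *
s=r.snapshot("scene")
crop(s,310,110,100,100,6,"pics/s15.png")
E
```

```text
19.7667 [459.8324021  183.32043141  82.3209127 ] -12.120644164675037 [-0.49101182 -0.3410497  -0.19655511]
r,phi 119.54886543615069 171.28187994187877 Ftan 0.4365450664403464
1 0.4 -2.1
2 0.4 -4.2
3 0.3 -6.3
4 0.3 -8.3
6 0.5 -12.5
8 0.7 -16.6
10 1.1 -20.8
12 1.7 -24.9
```

View pics/s15.png

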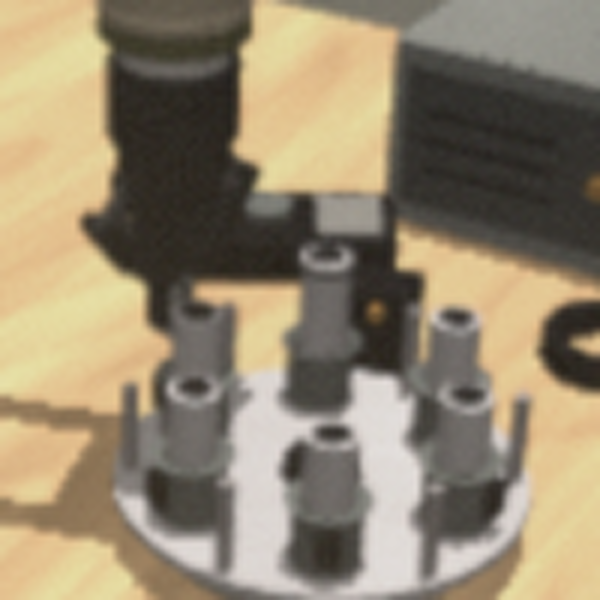

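Emit:
{"name": "jog_arm", "arguments": {"targets": [[-0.003,0,0,0,0,0,1],[-0.008,0,0,0,0,0,1],[-0.013,0,0,0,0,0,1],[-0.018,0,0,0,0,0,1],[-0.02,0,0,0,0,0,1]]}}

```text
time: 20.23
tool_pos: [439.3, 187.2, 82.2]
tcp_rot: [180.0, 0.0, -12.0]
ft_force: [-0.1, 0.7, -0.0]
finger_gap: 0.2
```

Emit:
{"name": "jog_arm", "arguments": {"targets": [[0,0,-0.02,0,0,0,1],[0,0,-0.05,0,0,0,1],[0,0,-0.08,0,0,0,1],[0,0,-0.11,0,0,0,1],[0,0,-0.14,0,0,0,1]]}}

```text
time: 20.65
tool_pos: [439.8, 187.0, 223.7]
tcp_rot: [-180.0, -0.0, -12.0]
ft_force: [-0.0, -0.4, -0.5]
finger_gap: 0.3
```

Emit:
{"name": "jog_arm", "arguments": {"targets": [[0,0.025,0,0,0,0,1],[0,0.06,0,0,0,0,1],[0,0.09,0,0,0,0,1],[0,0.125,0,0,0,0,1],[0,0.16,0,0,0,0,1]]}}

```text
time: 21.07
tool_pos: [406.2, 29.6, 222.4]
tcp_rot: [-180.0, -0.0, -12.0]
ft_force: [0.9, -0.7, -0.5]
finger_gap: 0.1
```

Emit:
{"name": "jog_arm", "arguments": {"targets": [[0,0.035,0,0,0,0,1],[0,0.07,0,0,0,0,1],[0,0.1,0,0,0,0,1],[0,0.12,0,0,0,0,1],[0,0.12,0,0,0,0,1]]}}

```text
time: 21.48
tool_pos: [381.0, -89.7, 222.4]
tcp_rot: [179.9, -0.0, -12.2]
ft_force: [0.1, -0.4, 0.5]
finger_gap: 0.1
```

Emit:
{"name": "jog_arm", "arguments": {"targets": [[0,0,0,0,0,0,1],[0,0,0,0,0,0,1],[0,0,0,0,0,0,1]]}}

```text
time: 21.73
tool_pos: [382.0, -85.9, 222.3]
tcp_rot: [-180.0, -0.0, -12.0]
ft_force: [-0.3, 0.3, 0.3]
finger_gap: -0.1
```

```bash
python3 - <<'E'
from bench import r
from h import *
s=r.snapshot("scene");t=r.snapshot("top");print(r.sense()["tool_pos"])
crop(s,310,110,100,100,6,"pics/s16.png");crop(t,190,130,130,110,6,"pics/t16.png");cv2.imwrite("pics/tf.png",t["pixels"][:,:,::-1])
E
```

```text
[382.01470141 -85.82181527 222.25739307]
```

View pics/s16.png

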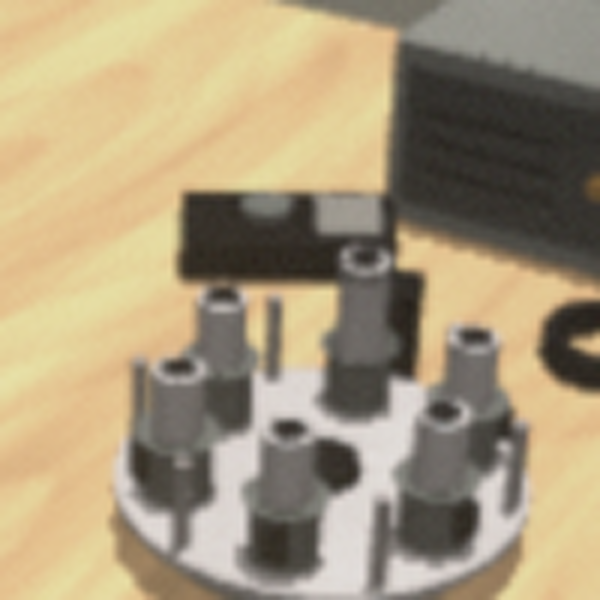

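View pics/t16.png

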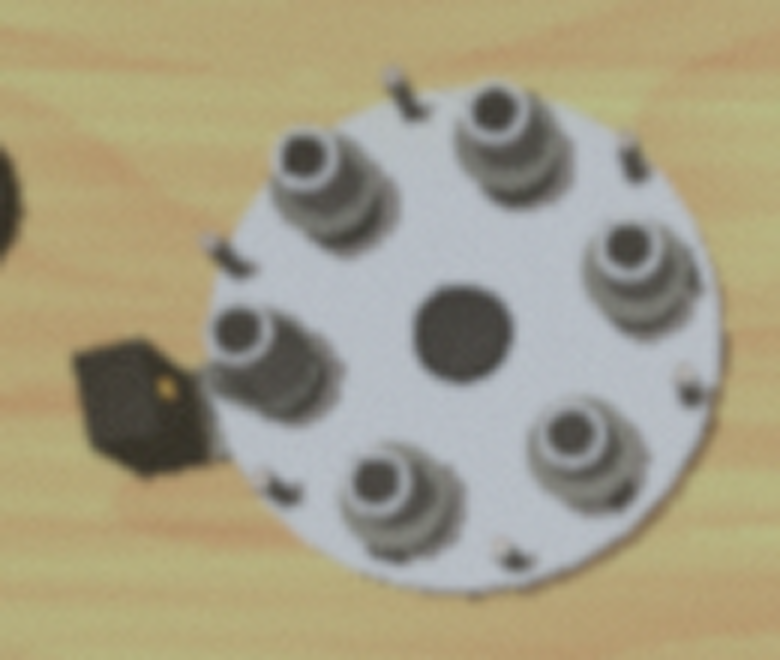

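View pics/tf.png

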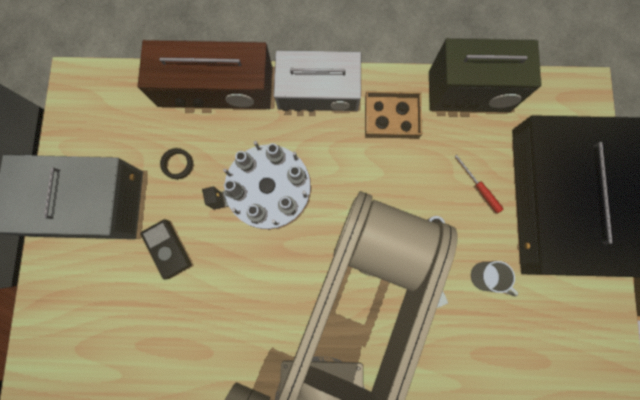

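```bash
python3 - <<'E'
from bench import r
from h import *
s=r.snapshot("scene");t=r.snapshot("top")
for z in(126,132.5,136,140):
  u,v=proj(s,(554.4,246.6,z)); a,b=proj(t,(554.4,246.6,z)); print(z,(u-310)*6,(v-110)*6,(a-190)*6,(b-130)*6)
print(r.sense()["ft_force"]); r.hand_in()
E
```

```text
126 359.2459280727626 264.48482480949656 234.94909232624371 335.5593418046051
132.5 359.9492827474994 254.54574703377 231.2333856458265 332.22516989431534
136 360.3296674162011 249.17054595426532 229.21232333179887 330.41163352668707
140 360.7658202152794 243.00728757574956 226.8848921510587 328.3231867429694
[-0.51402357 -0.56103652  0.99179213]
the job is handed in; nothing more can be done
```

The medium can is seated in the empty cup, and the carousel has been turned one click clockwise, so the can stands in front of the reader post. The job is handed in; no verdict was reported.

- **Loading:** I gripped the can near its top and lowered it past the clip. A firm stop was felt about 22 mm below the rim, at roughly 15 N. I let go there, and the camera put the can's top at about 132 mm, which agrees with that depth.
- **Turning:** I pushed the index pin with the closed fingers, with peak force about 9 N, until it passed half-way. The carousel then snapped on by itself. I drew the arm well clear before handing in.
- **Last checks:**
  - The can is upright in front of the reader and its top is still at 130–132 mm.
  - The pins and cups are back on their rest positions in both views.
  - The wrist force is near zero.
  - The meter, tape roll, mug and driver look unmoved in the top view.
- **What I could not check:** The arm hid the slim can and partly hid the fat can in the last top view. I never went near either of them. Camera positions disagreed with each other by 1–2 mm, within the stated calibration. I had no direct reading of the seat pin or the carousel angle.

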